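# Point out the loose nut and the stud it belongs on

## Robot

A 6-joint arm with a two-finger parallel gripper is mounted at the origin on a cart in front of the work surface, level with it; the furniture and walls round the work are solid. World frame = base frame: x ahead of the robot, y to its left, z up, the work surface at z = 0. Lengths are in mm, angles in rad, forces in N, time in s.
With the tool pointing down it reaches from about 350 to 975 mm from the base axis. Payload 7.1 kg.
Tool frame: the origin (TCP) lies midway between the tips of the shut fingers; the grasp point (between the pads) lies 19 mm behind it (ctrl.grip_point_offset is the distance from the TCP to the grasp point, in mm); z points along the fingers, y is the line along which they close (so a half turn about z gives the same grasp; the last joint's range is limited). The gripper opens to 88 mm and grips with 3 to 60 N. Pads are 20 mm wide; open, the fingers measure 115 mm over their backs; the gripper's body (75 mm by 178 mm) begins 61 mm behind the grasp point.
Start: joints at [-1.172, 0.423, 1.63, -0, 1.089, -0.019], TCP at [253.609, -571.215, 222.675] pointing down, gripper open.
Joint ranges: [-3, 3], [-0.9, 2.11], [0.09, 2.58], [-1.31, 4.45], [0.11, 2.69], [-2.54, 2.54]. Speed limits (rad/s): [2.39, 2.39, 3.01, 3.14, 3.14, 3.14].

## Interface

Orientations are given as a rotation vector (axis times angle).
In Python, from workcell import get_obs, optics, close_job, spotter, ctrl gives the robot as it stands. The module is installed in compiled form; this text tells all that it offers.
- The arm moves only by the tool move_arm, never from a script. Its argument "rows" is a list of rows, each a list of 5 numbers: the shift along the tool's x, y, z in cm, then the turn about the tool's z in degrees, then the opening in per cent of the stroke, from 0 (shut) to 100 (fully open). A call has 1 to 10 rows; each row shifts and turns the commanded pose from where the row before left it, along the tool's axes as they then stand; what a row does not reach is not made up. A row lasts 1/8 s, in which the tool goes at most 62.5 mm and 10.7 degrees, less where a joint would pass 70% of its speed; a pose out of reach is approached as far as the arm can. A call with a gripper value outside its range is refused whole. The fingers move at their own pace and stop on an object; the grip force is fixed at half the most. Time passes only in rows, so rows that do not move let the fingers close. It gives the time, the measured TCP pose, the force, the opening and the grip force at its end, in the units of the state.
- get_obs(): the state, without advancing time (a new reading comes with each control period).
- optics.get_image(name): name is "side" or "top" or "wrist"; returns the picture (384x512x3 uint8, blue, green, red); there is no depth.
- optics.calibration(name): a dict with "camera_matrix" (3x3 intrinsics, pixels), "xyz" and "orientation" of the camera in the world. Camera axes: x right, y down, z forward; pixel columns grow to the right and rows downward; lengths in mm; the calibration is good to about 2 mm. The wrist camera is an equidistant fisheye: a pixel r from the principal point sees the ray r / f radians off the axis. A picture is of the moment at which its call begins: read the wrist's pose just before it. calibration takes no time and is no camera call; for the wrist camera it gives the pose at the moment of the call.
- close_job(): hands the job in; it is judged then, once.
Trained networks look in the newest picture that a camera, given by its name, has taken for a name from the list of things; names that differ only in an ending like _2 or _b are one class to them, and where a whole thing is asked for, a point or a joint stands for the part that bears it (a point fixed in the world has none). Each returns a list of dicts, best first, with "conf" (0 to 1); they miss things now and then, are a little off and sometimes report something else, mostly with a low value. They report only what shows in the picture. A call takes as long as a camera call.
- spotter.find_in(camera, label): "point" ([column, row] in pixels, amid what is visible of it).
- spotter.regions_of(camera, label): "region" (384x512 bool, what is visible of it) and "point" ([column, row] in pixels, amid what is visible of it).
The state is a dict: "t": time; "qpos": joint angles; "qvel": joint speeds; "joint_torque": joint torques, N m; "ee_pos": TCP position; "orientation": TCP orientation; "ft_force": force on the tool from outside, world axes, zero at the start; "moment": the same for the moment, N m; "width": finger opening in mm; "grasp_force": force on a finger pad.
Only numpy, scipy, OpenCV 4.12 (cv2) and the standard library are available. Lean on these libraries where they do the work, as an engineer would, in place of code of your own. Each camera call takes 0.05 s, during which the arm holds its last target. There are 200 camera calls.

## Task

Show your workmate how to finish bolting up the round cover, without touching or moving anything: point first at the hexagon nut lying by itself on the table, then at the one stud on the cover that has no nut. Come down on each from well above until the fingertips are about two centimetres straight over it, and keep them there for two full seconds; do not bring the fingertips low over any other stud, the bearing or the bolt. Then draw the hand back to at least 15 cm from both, so that he can get at the work.

Things in the scene. Friction and masses are not known exactly. Their poses are not given: they have to be found in the camera images.
- cover: Round dark steel cover lying flat and fixed on the table: flange 170 mm across and 18 mm thick, in the middle a round open boss 72 mm across and 36 mm high in all. Four threaded studs 16 mm thick stand on it at the corners of a square, each 63 mm from its centre. The origin is the centre of its underside; z up. Nothing on it moves
- stud_bare_top (a point): The bare stud, the only one of the four with no nut and no washer: plain steel thread 16 mm thick; the point is the centre of its top end, 48 mm above the table (the stud stands 30 mm above the cover's face). Which corner of the cover it has differs from start to start
- stud_1_top (a point): A stud with a washer and a hexagon nut already on it, on the cover; the point is the centre of the stud's top end, 48 mm above the table (the stud stands 30 mm above the cover's face)
- stud_2_top (a point): Another stud with a washer and a hexagon nut already on it, on the cover; the point is the centre of the stud's top end, 48 mm above the table (the stud stands 30 mm above the cover's face)
- stud_3_top (a point): Another stud with a washer and a hexagon nut already on it, on the cover; the point is the centre of the stud's top end, 48 mm above the table (the stud stands 30 mm above the cover's face)
- loose_nut_top (a point): The loose steel hexagon nut lying flat by itself on the table, 24 mm across the flats, 27 mm across the corners, 13 mm high; the point is the centre of its top face
- bearing_top (a point): Ball bearing lying flat on the table, a round steel ring 42 mm across and 12 mm high, loose; the point is the centre of its top. To be left alone
- bolt_top (a point): Steel bolt lying on its side with its own nut run on, 72 mm long, 24 mm high, loose; the point is at the middle of its length, at the height of its top. To be left alone
- arbor_press: Grey hand press, fixed on the table at the left of the work, always in the same place, 310 mm high; the origin is the middle of its foot. Its lever sticks out towards the robot and the work, and ends in a knob 120 mm from the origin (55 mm nearer the robot, 110 mm further right), 245 mm above the table. Keep the hand and wrist clear of it on the way from the start
- spanner: Open-ended spanner 217 x 61 x 8 mm lying loose on the table nearer the robot, its length roughly across the robot's view; the origin is the centre of its underside. To be left alone

How it is judged:
By the outcome, as a careful person would: the job done as asked, in the order asked, and still so for the second after the job is handed in, with the robot touching nothing.
It also fails if it takes over 45 s, if anything falls off the work surface, if the arm or the gripper's body presses on something with over 40 N, if the wrist force passes 120 N, or if a joint passes its speed limit or range.

## Working session

There is one attempt and no reset: what is moved stays moved. The work goes in short steps, Python scripts to look and compute and a tool call to move; the robot and the scene stay as the last step left them, time stands still between calls to the robot, and variables do not carry over. Pictures are saved under pics/ and viewed, at most 10 in all, crops included, and the job is handed in when it is done.

Besides the shell and the picture viewer there is one more tool, called after "Call:" by a JSON object that holds its "method" and its "body", one argument or row to a line. move_arm: Moves the arm, as the interface text tells. Its arguments: {"type":"object","properties":{"rows":{"type":"array","items":{"type":"array","items":{"type":"number"}}}},"required":["rows"]}

```bash
mkdir -p pics
cat > h.py <<'E'
import numpy as np, cv2
from scipy.spatial.transform import Rotation as R
from workcell import get_obs, optics, close_job, spotter, ctrl
def ray(name,px,cal=None):
    c=cal or optics.calibration(name); K=np.array(c["camera_matrix"]); o=np.array(c["xyz"],float)
    u=(px[0]-K[0,2])/K[0,0]; v=(px[1]-K[1,2])/K[1,1]
    if name=="wrist":
        r=np.hypot(u,v); d=np.array([np.sin(r)*u/max(r,1e-9),np.sin(r)*v/max(r,1e-9),np.cos(r)])
    else: d=np.array([u,v,1.])
    q=np.array(c["orientation"],float)
    M=q if q.shape==(3,3) else R.from_rotvec(q).as_matrix()
    d=M@d; return o,d/np.linalg.norm(d)
def at_z(name,px,z,cal=None):
    o,d=ray(name,px,cal); return o+d*(z-o[2])/d[2]
def tri(rs):
    A=sum(np.eye(3)-np.outer(d,d) for o,d in rs); b=sum((np.eye(3)-np.outer(d,d))@o for o,d in rs)
    return np.linalg.solve(A,b)
E
python3 - <<'E'
from h import *
Z=dict(cover=18,stud_bare_top=48,stud_1_top=48,loose_nut_top=13,bearing_top=12,bolt_top=24)
np.set_printoptions(precision=1,suppress=True)
for n in("side","top"):
    im=optics.get_image(n); cv2.imwrite(f"pics/{n}0.png",im)
    print(n,optics.calibration(n))
    for l,z in Z.items():
        for f in spotter.find_in(n,l)[:5]: print(n,l,round(f["conf"],2),np.array(f["point"]),at_z(n,f["point"],z))
print(get_obs())
E
```

```text
side {'camera_matrix': array([[373.9,   0. , 252. ],
       [  0. , 373.9, 187.4],
       [  0. ,   0. ,   1. ]]), 'xyz': array([348.5, 976.8, 624. ]), 'orientation': array([-0.2,  2.8, -1.3])}
side cover 0.91 [247.  151.5] [509.7  60.1  18. ]
side stud_bare_top 0.49 [231.2 134.8] [564.1  23.6  48. ]
side stud_bare_top 0.37 [262.1 139.2] [469.2  32.6  48. ]
side bearing_top 0.72 [214.3 184.9] [568.7 224.7  12. ]
side bolt_top 0.73 [228.3 209.4] [508.6 326.2  24. ]
top {'camera_matrix': array([[382.3,   0. , 250.9],
       [  0. , 382.3, 188.4],
       [  0. ,   0. ,   1. ]]), 'xyz': array([ 299.3,  257.8, 1050.1]), 'orientation': array([-2.1,  2.2, -0.2])}
top cover 0.82 [324.3 169.9] [507.4  47.5  18. ]
top stud_bare_top 0.6 [340.6 146.3] [565.9   7.   48. ]
top stud_1_top 0.46 [313.8 186.8] [455.8  83.3  48. ]
top loose_nut_top 0.52 [262.1 192.1] [447.8 219.6  13. ]
top bearing_top 0.68 [261.4 142.9] [587.1 219.6  12. ]
top bolt_top 0.44 [227.1 171.2] [504.8 314.9  24. ]
{'t': 0.7, 'qpos': array([-1.2,  0.4,  1.6,  0. ,  1.1, -0. ]), 'qvel': array([-0.,  0., -0.,  0., -0., -0.]), 'joint_torque': array([ -0. , -54.4, -27.4,   0.1,   0. ,  -0. ]), 'ee_pos': array([ 253.6, -571.2,  222.7]), 'orientation': array([3.1, 0.7, 0. ]), 'ft_force': array([-0.7, -0.9,  0.2]), 'moment': array([-0.,  0., -0.]), 'grasp_force': 0.0, 'width': 87.76972058521928}
```

View pics/side0.png

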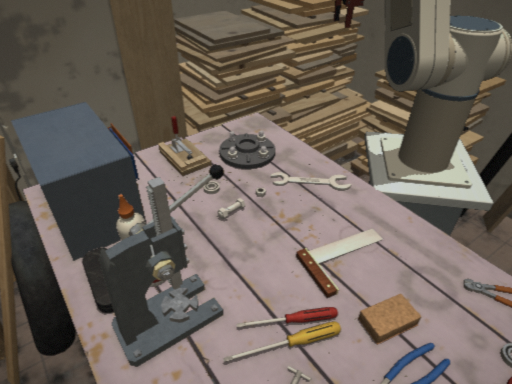

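View pics/top0.png

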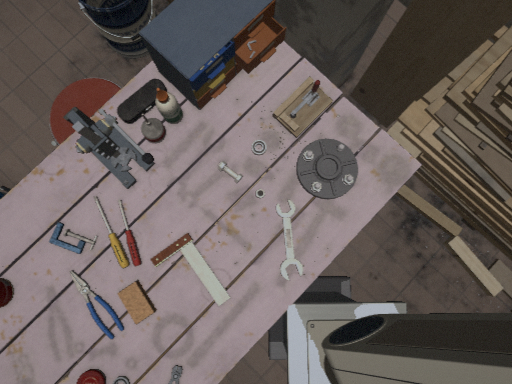

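The side view shows the cover at (247,150), loose nut at (261,192), bearing at (211,186) and bolt at (231,209). The top view shows the cover at (327,168), nut at (260,194) and a probable bare stud at (341,146). I'll enlarge the cover in both.

Run:
```python
from h import *
a=cv2.imread("pics/top0.png")[125:210,245:365]; b=cv2.imread("pics/side0.png")[120:205,200:320]
cv2.imwrite("pics/crop.png",np.hstack([cv2.resize(i,(400,283),interpolation=cv2.INTER_CUBIC) for i in(a,b)]))
np.set_printoptions(precision=1,suppress=True)
print(tri([ray("top",(260,194)),ray("side",(261,192))]), tri([ray("top",(340.6,146.3)),ray("side",(262.1,139.2))]),tri([ray("top",(340.6,146.3)),ray("side",(231.2,134.8))]))
print(at_z("top",(260,194),13),at_z("side",(261,191.5),13))
```

```text
[443.7 225.2   5.5] [516.9  12.4  49.3] [568.8   4.1  36.3]
[442.6 225.4  13. ] [442.8 232.3  13. ]
```

View pics/crop.png

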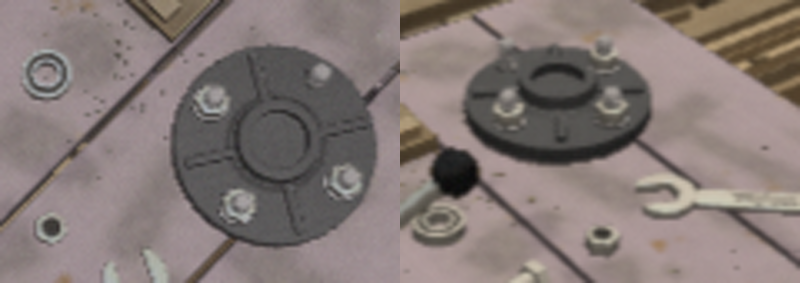

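The crops show the bare stud at top pixel (341,146.5) and far-left in the side view at (232,134). The nut is at top pixel (260,193.5). Next I check the start surroundings and compute the move.

```bash
cat >> h.py <<'E'
def delta(target):
    s=get_obs(); M=R.from_rotvec(s["orientation"]).as_matrix()
    return M.T@(np.array(target)-s["ee_pos"])/10, s["ee_pos"], M
E
python3 - <<'E'
from h import *
np.set_printoptions(precision=2,suppress=True)
cv2.imwrite("pics/w0.png",optics.get_image("wrist"))
d,p,M=delta([380,100,300]); print(d,p);print(M); print(optics.calibration("wrist"))
E
```

```text
[ 38.78 -56.22  -7.73] [ 253.64 -571.19  222.69]
[[ 0.91  0.41  0.  ]
 [ 0.41 -0.91 -0.  ]
 [ 0.    0.   -1.  ]]
{'camera_matrix': array([[297.32,   0.  , 254.66],
       [  0.  , 297.32, 193.21],
       [  0.  ,   0.  ,   1.  ]]), 'xyz': array([ 327.06, -538.41,  385.16]), 'orientation': array([ 2.42, -1.57, -0.24])}
```

View pics/w0.png

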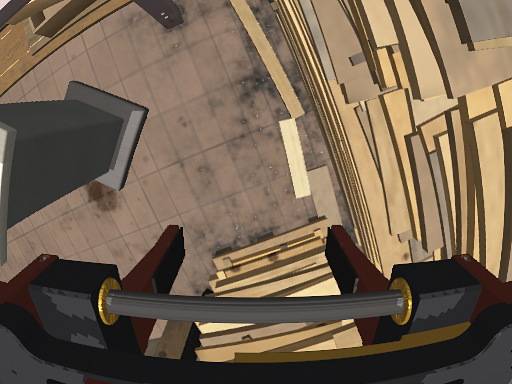

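The start picture shows the timber pile to the right, outward of the hand, and open floor above in the image (towards +y). I'll rise, then swing inward of the pile, shutting the fingers on the way.

Call:
{"method": "move_arm", "body": {
  "rows": [
    [0, 0, -3.5, 0, 0],
    [0, 0, -3.5, 0, 0],
    [0, 0, -3.5, 0, 0],
    [2.6, -3.1, 0, 0, 0],
    [2.6, -3.1, 0, 0, 0],
    [2.6, -3.1, 0, 0, 0],
    [2.6, -3.1, 0, 0, 0],
    [2.6, -3.1, 0, 0, 0],
    [2.6, -3.1, 0, 0, 0],
    [2.6, -3.1, 0, 0, 0]
  ]
}}

```text
t: 2.0
ee_pos: [332.1, -297.8, 327.9]
orientation: [3.073, 0.651, 0.001]
ft_force: [0.3, 1.0, 0.5]
width: 1.0
grasp_force: 0.0
```

Run:
```python
from h import *
np.set_printoptions(precision=2,suppress=True)
print(delta([400,-50,320])[:2],delta([420,120,320])[0])
```

```text
(array([ 16.26, -19.9 ,   0.78]), array([ 332.09, -297.78,  327.88])) [ 24.98 -34.62   0.78]
```

Call:
{"method": "move_arm", "body": {
  "rows": [
    [2.5, -3.4, 0, 0, 0],
    [2.5, -3.4, 0, 0, 0],
    [2.5, -3.4, 0, 0, 0],
    [2.5, -3.4, 0, 0, 0],
    [2.5, -3.4, 0, 0, 0],
    [2.5, -3.4, 0, 0, 0],
    [2.5, -3.4, 0, 0, 0],
    [2.5, -3.4, 0, 0, 0],
    [2.5, -3.4, 0, 0, 0],
    [2.5, -3.4, 0, 0, 0]
  ]
}}

```text
t: 3.25
ee_pos: [422.6, 114.6, 327.9]
orientation: [3.073, 0.652, 0.001]
ft_force: [0.2, 0.2, -0.9]
width: 0.3
grasp_force: 0.0
```

```bash
cat > look.py <<'E'
from h import *
import sys
np.set_printoptions(precision=1,suppress=True)
c=optics.calibration("wrist"); im=optics.get_image("wrist"); cv2.imwrite(f"pics/{sys.argv[1]}.png",im)
Z=dict(cover=18,stud_bare_top=48,stud_1_top=48,loose_nut_top=13,bearing_top=12,bolt_top=24)
for l,z in Z.items():
    for f in spotter.find_in("wrist",l)[:4]: print(l,round(f["conf"],2),np.array(f["point"]),at_z("wrist",f["point"],z,c))
s=get_obs(); print(s["t"],s["ee_pos"],c["xyz"],c["orientation"].tolist())
E
python3 look.py w1
```

```text
cover 0.97 [318.9 123. ] [512.9  42.4  18. ]
stud_bare_top 0.44 [357.7 105. ] [564.4   5.8  48. ]
stud_1_top 0.53 [288.6 144.2] [463.2  77.2  48. ]
loose_nut_top 0.66 [197.3 110.5] [452.2 228.7  13. ]
bearing_top 0.57 [228.4  38.5] [579.3 229.6  12. ]
bolt_top 0.94 [167.4  56.5] [516.2 306.9  24. ]
3.6 [422.2 112.3 327.7] [495.9 147.4 490.5] [2.4162283986762176, -1.5740158917637932, -0.2350448422903747]
```

View pics/w1.png

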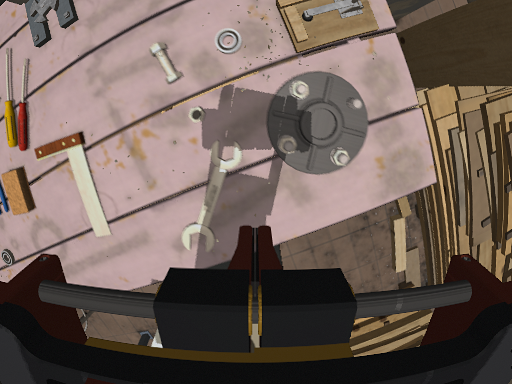

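The wrist picture shows the nut at about (196.5,114.5), the bare stud at (357,104) and the cover at (319,122), which agrees with the top camera. Next I move above the nut and look from near.

Call:
{"method": "move_arm", "body": {
  "rows": [
    [1.7, -2.4, 2, 0, 0],
    [1.7, -2.4, 3, 0, 0],
    [1.7, -2.4, 3, 0, 0],
    [1.7, -2.4, 3, 0, 0],
    [0, 0, 2, 0, 0],
    [0, 0, 0, 0, 0],
    [0, 0, 0, 0, 0]
  ]
}}

```text
t: 4.47
ee_pos: [446.2, 227.9, 198.5]
orientation: [-3.074, -0.65, -0.002]
ft_force: [-0.1, 0.3, -0.1]
width: 0.5
grasp_force: 0.0
```

```bash
python3 look.py w2
```

```text
cover 0.83 [401.9 181.2] [515.7  49.9  18. ]
stud_bare_top 0.52 [297.4  79.9] [562.5 231.   48. ]
stud_bare_top 0.47 [445.2 165.9] [560.1  19.3  48. ]
stud_1_top 0.72 [371.5 212.9] [465.6  85.1  48. ]
loose_nut_top 0.71 [254.3 169.4] [449.4 230.2  13. ]
bearing_top 0.78 [296.7  81.5] [565.4 227.6  12. ]
bolt_top 0.64 [212.1  94.6] [511.9 309.3  24. ]
4.825 [445.9 228.5 198.2] [519.6 260.5 361.1] [2.415431359067037, -1.5760579647589736, -0.23534920088623468]
```

View pics/w2.png

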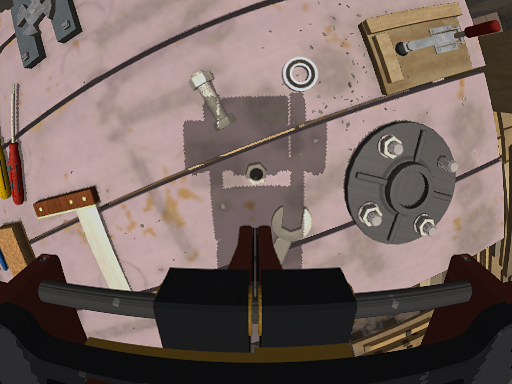

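The near view puts the nut at (257,174). The stud's top end is at roughly (453,166). I'll triangulate both across the views.

Run:
```python
from h import *
np.set_printoptions(precision=1,suppress=True)
C=lambda p,o:dict(camera_matrix=[[297.32,0,254.66],[0,297.32,193.21],[0,0,1]],xyz=p,orientation=o)
c1=C([495.9,147.4,490.5],[2.41623,-1.57402,-.23504]); c2=C([519.6,260.5,361.1],[2.41543,-1.57606,-.23535])
V=[("top",None),("side",None),("wrist",c1),("wrist",c2)]
for px,z in(([(260,193.5),(261,191.5),(196.5,114.5),(257,174)],13),([(341.5,146.5),(231.7,133.5),(357.5,104),(453,166)],48),([(327.3,168),None,(319,122.5),(407,184)],36)):
    v=[(n,p,c) for (n,c),p in zip(V,px) if p]
    for n,p,c in v: print(n,at_z(n,p,z,c))
    print("tri",tri([ray(n,p,c) for n,p,c in v]))
# refine: dark hole/bright nut crop
ims=[cv2.imread("pics/w2.png")[144:204,227:287],cv2.imread("pics/w2.png")[135:195,420:480],cv2.imread("pics/w1.png")[75:135,330:390]]
cv2.imwrite("pics/crop2.png",np.hstack([cv2.resize(i,(264,264),interpolation=cv2.INTER_CUBIC) for i in ims]))
```

```text
top [444.  225.4  13. ]
side [442.8 232.3  13. ]
wrist [445.7 227.4  13. ]
wrist [445.5 224.9  13. ]
tri [444.5 226.    8.5]
top [565.4   4.6  48. ]
side [564.2  15.9  48. ]
wrist [565.7   6.8  48. ]
wrist [565.8   7.3  48. ]
tri [566.9   3.5  41.4]
top [509.   42.9  36. ]
wrist [513.   46.6  36. ]
wrist [515.9  52.1  36. ]
tri [514.2  39.9  15.6]
```

View pics/crop2.png

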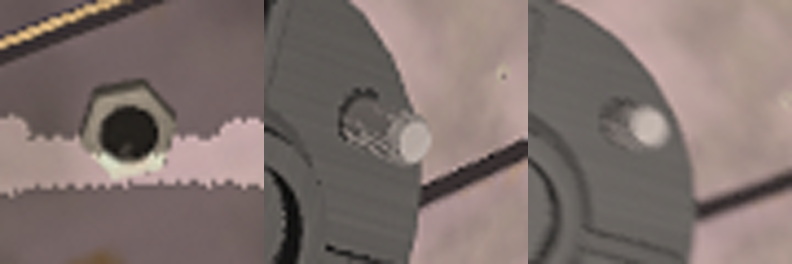

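Nut (445.5, 226), top at about 13; bare stud (565.5, 6.5), top at about 48. The reach and heights are consistent. Coming down over the nut.

Call:
{"method": "move_arm", "body": {
  "rows": [
    [-0.1, 0.2, 2.5, 0, 0],
    [0, 0, 3, 0, 0],
    [0, 0, 3, 0, 0],
    [0, 0, 3, 0, 0],
    [0, 0, 2.5, 0, 0],
    [0, 0, 1.5, 0, 0],
    [0, 0, 0.6, 0, 0],
    [0, 0, 0, 0, 0],
    [0, 0, 0, 0, 0]
  ]
}}

```text
t: 5.95
ee_pos: [446.1, 226.5, 37.4]
orientation: [-3.073, -0.652, -0.002]
ft_force: [-0.1, -0.3, -0.2]
width: 0.5
grasp_force: 0.0
```

```bash
python3 look.py w3
```

```text
cover 0.75 [456.9 218.2] [514.1  82.9  18. ]
stud_1_top 0.82 [429.1 275.6] [471.2 105.8  48. ]
loose_nut_top 0.7 [255.6 215.8] [452.9 229.2  13. ]
bearing_top 0.83 [343.1  47.4] [578.5 223.8  12. ]
bolt_top 0.65 [174.5  89.4] [510.  307.3  24. ]
6.3 [445.7 226.3  36.9] [519.4 259.2 200. ] [2.41673494548737, -1.574639659815284, -0.23488090088695665]
```

View pics/w3.png

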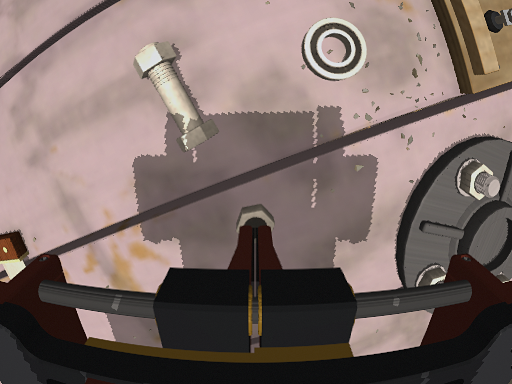

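The near picture shows the nut directly beneath the shut fingertips at (255,215), partly hidden by them. I'll lower 4 mm and hold.

Call:
{"method": "move_arm", "body": {
  "rows": [
    [0, 0, 0.4, 0, 0],
    [0, 0, 0, 0, 0],
    [0, 0, 0, 0, 0],
    [0, 0, 0, 0, 0],
    [0, 0, 0, 0, 0],
    [0, 0, 0, 0, 0],
    [0, 0, 0, 0, 0],
    [0, 0, 0, 0, 0],
    [0, 0, 0, 0, 0],
    [0, 0, 0, 0, 0]
  ]
}}

```text
t: 7.55
ee_pos: [445.5, 226.2, 32.7]
orientation: [3.073, 0.651, -0.0]
ft_force: [-0.2, 0.1, 0.3]
width: 0.6
grasp_force: 0.0
```

Call:
{"method": "move_arm", "body": {
  "rows": [
    [0, 0, 0, 0, 0],
    [0, 0, 0, 0, 0],
    [0, 0, 0, 0, 0],
    [0, 0, 0, 0, 0],
    [0, 0, 0, 0, 0],
    [0, 0, 0, 0, 0],
    [0, 0, 0, 0, 0],
    [0, 0, 0, 0, 0],
    [0, 0, 0, 0, 0],
    [0, 0, 0, 0, 0]
  ]
}}

```text
t: 8.8
ee_pos: [445.5, 226.3, 32.7]
orientation: [-3.073, -0.651, 0.0]
ft_force: [0.1, -0.2, -0.6]
width: 0.8
grasp_force: 0.0
```

Run:
```python
from h import *
np.set_printoptions(precision=2,suppress=True)
c=dict(camera_matrix=[[297.32,0,254.66],[0,297.32,193.21],[0,0,1]],xyz=[519.4,259.2,200.],orientation=[2.41673,-1.57464,-.23488])
print("nut far corner/edge",at_z("wrist",(256,204),10,c), at_z("wrist",(255,221),13,c)); print(delta([565.5,6.5,250])[:2])
```

```text
nut far corner/edge [459.79 231.92  10.  ] [449.29 228.02  13.  ]
(array([  2.05,  24.95, -21.73]), array([445.54, 226.27,  32.68]))
```

The nut is within about 2 mm of the tip axis, and the hold lasted over 2 s. Now up, then across to above the stud.

Call:
{"method": "move_arm", "body": {
  "rows": [
    [0, 0, -2, 0, 0],
    [0, 0, -4, 0, 0],
    [0, 0, -4, 0, 0],
    [0, 0, -4, 0, 0],
    [0, 0, -4, 0, 0],
    [0, 0, -3.7, 0, 0],
    [0.3, 3.5, 0, 0, 0],
    [0.3, 3.5, 0, 0, 0],
    [0.3, 3.5, 0, 0, 0],
    [0.3, 3.5, 0, 0, 0]
  ]
}}

```text
t: 10.05
ee_pos: [513.6, 102.1, 249.7]
orientation: [-3.073, -0.652, -0.0]
ft_force: [0.8, 0.2, -0.3]
width: 0.1
grasp_force: 0.0
```

Call:
{"method": "move_arm", "body": {
  "rows": [
    [0.3, 3.5, 0, 0, 0],
    [0.3, 3.5, 0, 0, 0],
    [0.3, 3.5, 0, 0, 0],
    [0, 0.5, 2, 0, 0],
    [0, 0, 2.5, 0, 0],
    [0, 0, 2, 0, 0],
    [0, 0, 0, 0, 0],
    [0, 0, 0, 0, 0]
  ]
}}

```text
t: 11.05
ee_pos: [566.6, 6.3, 185.3]
orientation: [3.073, 0.652, 0.001]
ft_force: [-0.1, 0.5, 0.4]
width: 0.6
grasp_force: 0.0
```

```bash
python3 look.py w4
```

```text
cover 0.83 [213.8 194.5] [527.   41.4  18. ]
stud_bare_top 0.76 [255.3 183.6] [566.    5.7  48. ]
stud_1_top 0.65 [170.2 235.1] [471.3  70.1  48. ]
loose_nut_top 0.64 [ 34.4 128.7] [508.9 311.1  13. ]
loose_nut_top 0.63 [ 72.4 187.9] [454.3 224.6  13. ]
bearing_top 0.58 [91.3 97.9] [577.  231.1  12. ]
bolt_top 0.86 [ 35.9 127. ] [516.3 300.1  24. ]
11.4 [566.4   6.3 185.2] [639.9  39.1 347.9] [2.4160645122121602, -1.5741994443239182, -0.2349600882980332]
```

View pics/w4.png

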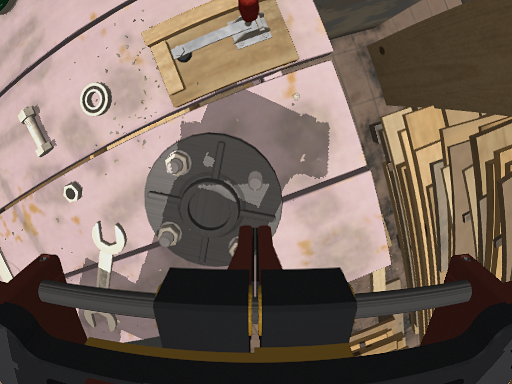

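The picture shows the bare stud at (255,182), in the hand's shadow, straight beneath the tips. The network gives (566, 5.7), which agrees. Descending to 20 mm above it and holding.

Call:
{"method": "move_arm", "body": {
  "rows": [
    [0, 0, 2.5, 0, 0],
    [0, 0, 3, 0, 0],
    [0, 0, 3, 0, 0],
    [0, 0, 2, 0, 0],
    [0, 0, 1, 0, 0],
    [0, 0, 0.2, 0, 0],
    [0, 0, 0, 0, 0],
    [0, 0, 0, 0, 0],
    [0, 0, 0, 0, 0],
    [0, 0, 0, 0, 0]
  ]
}}

```text
t: 12.65
ee_pos: [566.3, 6.3, 68.0]
orientation: [3.073, 0.651, 0.001]
ft_force: [-0.7, 0.2, 1.1]
width: 0.5
grasp_force: 0.0
```

Call:
{"method": "move_arm", "body": {
  "rows": [
    [0, 0, 0, 0, 0],
    [0, 0, 0, 0, 0],
    [0, 0, 0, 0, 0],
    [0, 0, 0, 0, 0],
    [0, 0, 0, 0, 0],
    [0, 0, 0, 0, 0],
    [0, 0, 0, 0, 0],
    [0, 0, 0, 0, 0],
    [0, 0, 0, 0, 0],
    [0, 0, 0, 0, 0]
  ]
}}

```text
t: 13.9
ee_pos: [566.1, 6.3, 67.7]
orientation: [-3.073, -0.652, 0.0]
ft_force: [-0.2, 0.5, -0.3]
width: 0.7
grasp_force: 0.0
```

Call:
{"method": "move_arm", "body": {
  "rows": [
    [0, 0, 0, 0, 0],
    [0, 0, 0, 0, 0],
    [0, 0, 0, 0, 0],
    [0, 0, 0, 0, 0],
    [0, 0, 0, 0, 0],
    [0, 0, 0, 0, 0],
    [0, 0, 0, 0, 0],
    [0, 0, 0, 0, 0],
    [0, 0, 0, 0, 0],
    [0, 0, 0, 0, 0]
  ]
}}

```text
t: 15.15
ee_pos: [566.2, 6.3, 67.7]
orientation: [-3.073, -0.651, -0.0]
ft_force: [-0.0, -0.1, -0.2]
width: 0.5
grasp_force: 0.0
```

Call:
{"method": "move_arm", "body": {
  "rows": [
    [0, 0, -2, 0, 0],
    [0, 0, -4, 0, 0],
    [0, 0, -4, 0, 0],
    [0, 0, -4, 0, 0],
    [0, 0, -4, 0, 0],
    [0, 0, -4, 0, 0],
    [0, 0, -3, 0, 0],
    [-2, 0.6, 0, 0, 0],
    [-3, 0.8, 0, 0, 0],
    [-3, 0.8, 0, 0, 0]
  ]
}}

```text
t: 16.4
ee_pos: [499.5, -47.1, 315.9]
orientation: [-3.073, -0.652, 0.004]
ft_force: [-0.2, -0.0, 0.4]
width: 0.3
grasp_force: 0.0
```

Call:
{"method": "move_arm", "body": {
  "rows": [
    [-3, 0.8, 0, 0, 0],
    [-3, 0.8, 0, 0, 0],
    [-3, 0.8, 0, 0, 0],
    [-3, 0.8, 0, 0, 0],
    [-1.5, 0.4, 0, 0, 0],
    [0, 0, 0, 0, 0],
    [0, 0, 0, 0, 0],
    [0, 0, 0, 0, 0],
    [0, 0, 0, 0, 0]
  ]
}}

```text
t: 17.52
ee_pos: [393.6, -133.6, 317.6]
orientation: [-3.073, -0.653, 0.0]
ft_force: [-0.9, -0.5, -0.1]
width: 0.7
grasp_force: 0.0
```

Run:
```python
from h import *
s=get_obs(); print(s["t"],s["ee_pos"],s["qvel"],s["ft_force"]); print(close_job())
```

```text
17.525 [ 393.60432952 -133.62806631  317.58443669] [-3.58512993e-03 -2.81475467e-03  1.79077995e-03 -5.60616703e-05
  1.49148989e-03  1.35221506e-03] [-0.8860579  -0.48264226 -0.13140892]
the job is handed in; nothing more can be done
None
```

I pointed at the loose nut and then the bare stud, about 2 cm above each for over two seconds with no sign of contact, drew the hand back more than 30 cm from both, and handed the job in at 17.5 s; no verdict was returned.

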